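# Roll the proof cylinder off the form and catch it in its rest

## Task

The proof is pulled and the form has to come out, so clear the heavy cylinder off the type: with the fingertips working only on the top of the cylinder, roll it along its rails, without skidding or lifting it, to the end of the press with the hook catch, until it drops into the rest (the pockets in the rails), and do not overrun the rest. Then push the catch by its thumb plate fully down over the cylinder's axle stub, so that the cylinder cannot roll back onto the type. Pinch and lift nothing, and leave the tools on and round the press where they lie.

Things in the scene. Friction and masses are not known exactly. Their poses are not given: they have to be found in the camera images.
- press: bench proof press, fixed: grey iron bed 164 x 420 mm on feet, two steel rails (12 mm wide, at x = -68 and +68 mm) along its y axis, a locked-up type form between them, below rail height. Origin on the bench midway between the rails; z up; +y along the rails towards the rest and catch; -x is the catch's side. Rail tops: 42.5 mm up, from y = -203 to +174 mm between 62 mm high end stops
- cylinder: loose steel cylinder across the rails, 0.9 kg: smooth drum 70 mm in diameter, 153 mm long, at each end a 78 mm flange running outside the rail and a 14 mm axle stub ending 106 mm from the middle. Origin: middle of its axis, 77.5 mm above the bench (drum top 112.5); x along the axis; z up at the start, turning as it rolls. Rolling friction soon stops it when let go slowly
- cylinder_mid (a point): same point as the cylinder's origin, on its axis. Rolling without slip, the drum's top moves twice as far as the axis, and a full turn is 220 mm of travel. So one stroke of a fingertip that sticks to the top, from behind the crest to past it, carries the cylinder some 40 to 60 mm: repeat strokes. A finger held against its shoulder and simply pushed along wedges it fast on the rails
- rest_axis (a point): where the middle of the cylinder's axis lies when home in the rest: at y = +120 mm of the press, 75 mm above the bench. The rest is a pocket 26 mm long in each rail; the drum sinks 2.5 mm into the pockets and stays there, if it arrives slower than about 0.15 m/s (2 N along its top would roll it out again)
- catch (a joint): the hook catch, a dark steel arm on the press's -x side, in rad: 0 = fully down (level, hook over the axle stub), growing as it stands up and away from the cylinder (1.57 = upright, stop at 1.75). Its stiff pivot (0.1 N m) leaves it where it is put. It closes only when the cylinder is home
- catch_pivot (a point): pivot of the catch, its axis parallel to the press's x axis: 70 mm beyond the rest (y = +190 mm of the press), at x = -93 mm, 75 mm above the bench. The arm is a steel bar 8 mm wide
- thumb_plate (a point): middle of the upper face of the thumb plate, a flat 44 (along press x) x 26 x 5 mm steel plate at the catch's free end, sticking outwards. Catch down: 101 mm from the pivot towards -y of the press, 22 mm towards -x, 19 mm above the pivot, the face looking up. Catch raised: the face looks up and towards +y of the press; push it from that side, over and down
- tweezers: type tweezers, 116 mm long and 8 mm high, loose, lying on the bed between the rails below the rest; leave alone
- loupe: black stand loupe, 48 mm wide and 43 mm high, on the bench to the left in front of the press; leave alone; origin at the centre of its underside
- quoin_key: T-handled steel quoin key, 111 x 61 x 12 mm, on the bench to the right in front of the press; leave alone
- brayer: hand ink roller, 180 x 127 x 40 mm, on the bench to the left of the press; leave alone

How it is judged:
By the outcome, as a careful person would: the job done as asked, in the order asked, and still so for the second after the job is handed in, with the robot touching nothing.
It also fails if it takes over 61 s, if anything falls off the work surface, if the arm or the gripper's body presses on something with over 40 N, if the wrist force passes 120 N, or if a joint passes its speed limit or range.

## Robot

A 7-joint arm with a two-finger parallel gripper is mounted at the origin on a cart in front of the work surface, level with it; the furniture and walls round the work are solid. World frame = base frame: x ahead of the robot, y to its left, z up, the work surface at z = 0. Lengths are in m, angles in rad, forces in N, time in s.
With the tool pointing down it reaches from about 0.4 to 0.925 m from the base axis. Payload 5.6 kg.
Tool frame: the origin (TCP) lies at the very end of the fingers, on their centre line; the grasp point (between the pads) lies 19 mm behind it; z points along the fingers, y is the line along which they close (so a half turn about z gives the same grasp; the last joint's range is limited). The gripper opens to 85 mm and grips with 20 to 120 N. Pads are 22 mm wide; open, the fingers measure 114 mm over their backs; the gripper's body (76 mm by 85 mm) begins 54 mm behind the grasp point. The pads swing forward as they close: fully open they stand 13 mm farther back than shut.
Start: joints at [1.127, 0.468, -0.012, 1.603, 0.006, 1.071, -0.056], TCP at [0.254, -0.599, 0.198] pointing down, gripper open.
Joint ranges: [-2.53, 2.53], [-0.31, 2.02], [-1.57, 1.55], [0.28, 2.44], [-1.29, 4.43], [0.15, 1.84], [-2.92, 2.92]. Speed limits (rad/s): [2.57, 2.57, 3.14, 3.14, 3.14, 3.14, 3.14].

## Interface

Orientations are given as a unit quaternion [w, x, y, z].
In Python, from rig import robot gives the robot as it stands.
- The arm moves only by the tool apply_moves, never from a script. Its argument "series" is one flat list of numbers, 7 for each row, row after row: the shift along the tool's x, y, z scaled (see below), then the turn, a rotation vector about the tool's x, y, z scaled (see below), then the gripper's target within -1 to 1 (shut at 1, half-way at 0, fully open at -1). In form: [tx, ty, tz, ax, ay, az, claw, tx, ty, tz, ax, ay, az, claw, ...]. A call has 1 to 12 rows; each row is the pose to reach, as a shift and turn from the pose commanded when the call began, along the tool's axes at that moment, turning the shorter way round; what a row does not reach only later rows make up. The controller multiplies each number of a shift by 40 cm and each number of a turn by 2 pi rad. A row lasts 1/12 s, in which the tool goes at most 41.7 mm and 7.16 degrees, less where a joint would pass 70% of its speed; a pose out of reach is approached as far as the arm can. A call with a number of a shift or a turn outside -1 to 1 is refused whole. A call with a gripper value outside its range is refused whole. The fingers move at their own pace and stop on an object; "newtons" is the grip in N (left out, the last holds). Time passes only in rows, so rows that repeat a pose let the fingers close. It gives the time, the measured TCP pose, the force, the opening and the grip force at its end, in the units of the state.
- robot.read_state(): the state, without advancing time (a new reading comes with each control period).
- robot.read_camera(name): name is "scene" or "side" or "wrist"; returns a dict with "img" (480x640x3 uint8, red, green, blue), "z_map" (480x640 float32, m along the optical axis (not along the pixel's ray), 0 where there is no reading), "fx", "fy", "cx", "cy" (pixels), "D" ([k1, k2, p1, p2, k3] as OpenCV has them; the pictures are not rectified), "R" (3x3) and "t" (3): a world point X has camera coordinates R X + t. Camera axes: x right, y down, z forward; pixel columns grow to the right and rows downward; lengths in m; the calibration is good to about 2 mm. A picture is of the moment at which its call begins.
- robot.hand_in(): hands the job in; it is judged then, once.
The state is a dict: "time": time; "joint_positions": joint angles; "joint_vel": joint speeds; "joint_torque": joint torques, N m; "ee_pos": TCP position; "tool_rot": TCP orientation; "wrist_force": force on the tool from outside, world axes, zero at the start; "wrist_torque": the same for the moment, N m; "gripper_width": opening from 0.0 (shut) to 1.0 (fully open); "finger_force": force on a finger pad.
Only numpy, scipy, OpenCV 4.12 (cv2) and the standard library are available. Lean on these libraries where they do the work, as an engineer would, in place of code of your own. Each camera call takes 0.05 s, during which the arm holds its last target. There are 200 camera calls.

## Working session

There is one attempt and no reset: what is moved stays moved. The work goes in short steps, Python scripts to look and compute and a tool call to move; the robot and the scene stay as the last step left them, time stands still between calls to the robot, and variables do not carry over. Pictures are saved under pics/ and viewed, at most 10 in all, crops included, and the job is handed in when it is done.

Besides the shell and the picture viewer there is one more tool, called after ">>>" as name(argument=value, ...) on one line, values as JSON. apply_moves: Moves the arm, as the interface text tells. Its arguments: {"type":"object","properties":{"series":{"type":"array","items":{"type":"number"}},"newtons":{"type":"number"}},"required":["series"]}

```bash
ls; mkdir -p pics
cat > h.py <<'E'
import numpy as np, cv2
from rig import robot
def grab(n,f=None):
    c=robot.read_camera(n)
    np.savez(''+n+'.npz',**{k:np.asarray(v) for k,v in c.items()})
    if f: cv2.imwrite('pics/'+f,c['img'][:,:,::-1])
    return c
def load(n): return dict(np.load(''+n+'.npz'))
def pt(c,u,v,z=None,r=1):
    K=np.array([[c['fx'],0,c['cx']],[0,c['fy'],c['cy']],[0,0,1]],float)
    n=cv2.undistortPoints(np.array([[[u,v]]],float),K,np.array(c['D'],float))[0,0]
    d=np.array([n[0],n[1],1.]);R=np.array(c['R']);t=np.array(c['t'])
    if z is None:
        p=c['z_map'][v-r:v+r+1,u-r:u+r+1];p=p[p>0];s=np.median(p)
    else:
        o=-R.T@t;w=R.T@d;s=(z-o[2])/w[2]
    return R.T@(d*s-t)
def proj(c,X):
    K=np.array([[c['fx'],0,c['cx']],[0,c['fy'],c['cy']],[0,0,1]],float)
    return cv2.projectPoints(np.array([X],float),cv2.Rodrigues(np.array(c['R'],float))[0],np.array(c['t'],float),K,np.array(c['D'],float))[0][0,0]
E
python3 - <<'E'
from h import *
for n in ('scene','side'): 
    c=grab(n,n+'0.png'); print(n,-np.array(c['R']).T@c['t'])
s=robot.read_state();print(s)
E
```

```text
pics
scene [0.14365979 0.79522503 0.79518808]
side [ 0.28668414 -1.00026344  0.85342175]
{'time': 0.1, 'joint_positions': array([ 1.12699492,  0.46831855, -0.0116119 ,  1.60353766,  0.00598586,
        1.07143328, -0.05630102]), 'joint_vel': array([-0.00104457, -0.00205204, -0.00163598, -0.00119884, -0.00016793,
        0.00051863,  0.0013735 ]), 'joint_torque': array([ 4.92849249e-04, -5.33523774e+01,  2.09810928e-02, -2.51967895e+01,
        1.14232453e-02,  4.32563786e-03,  9.16029876e-06]), 'ee_pos': array([ 0.25332268, -0.59798357,  0.19761201]), 'tool_rot': array([-8.02742786e-04,  9.79992934e-01,  1.99030547e-01, -2.15219704e-04]), 'wrist_force': array([ 0.11317419, -0.44582653,  0.68811091]), 'wrist_torque': array([-0.02721436,  0.01368067, -0.03093791]), 'finger_force': 0.0, 'gripper_width': 1.0001720342657883}
```

View pics/scene0.png

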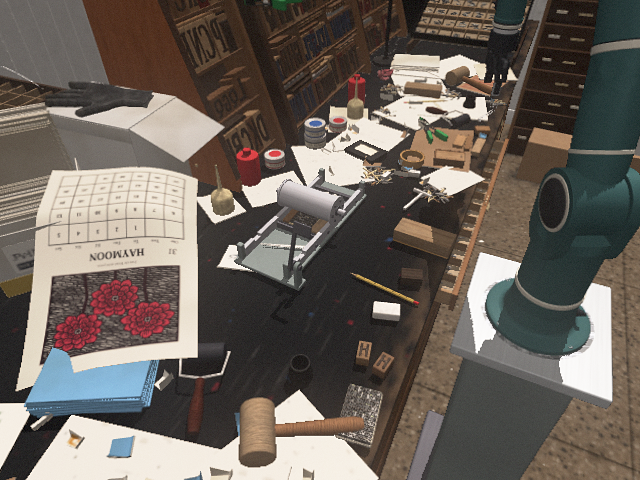

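View pics/side0.png

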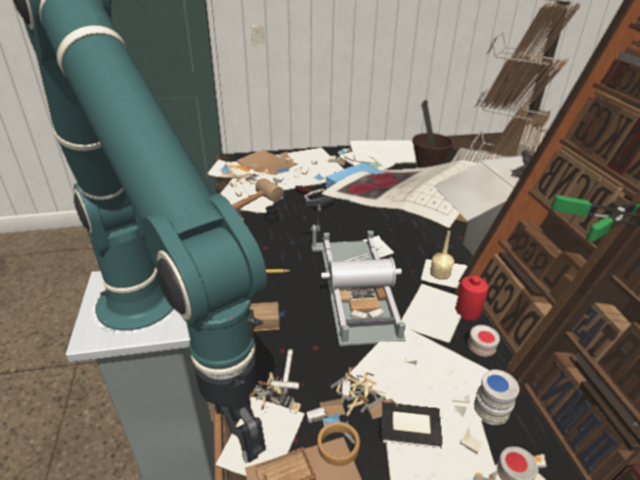

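Scene view: the press is at about (300,230), the drum at (310,200), and the catch is upright near (293,245). The catch end is towards world +y, with the -x side towards the robot. Next I'll enlarge this area.

Run:
```python
from h import *
c=load('scene'); im=c['img'][165:295,220:380,::-1]
cv2.imwrite('pics/sc.png',cv2.resize(im,None,fx=4.6,fy=4.6,interpolation=cv2.INTER_CUBIC))
c=load('side'); im=c['img'][190:350,300:420,::-1]
cv2.imwrite('pics/si.png',cv2.resize(im,None,fx=3.7,fy=3.7,interpolation=cv2.INTER_CUBIC))
```

```text
(no output)
```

View pics/sc.png

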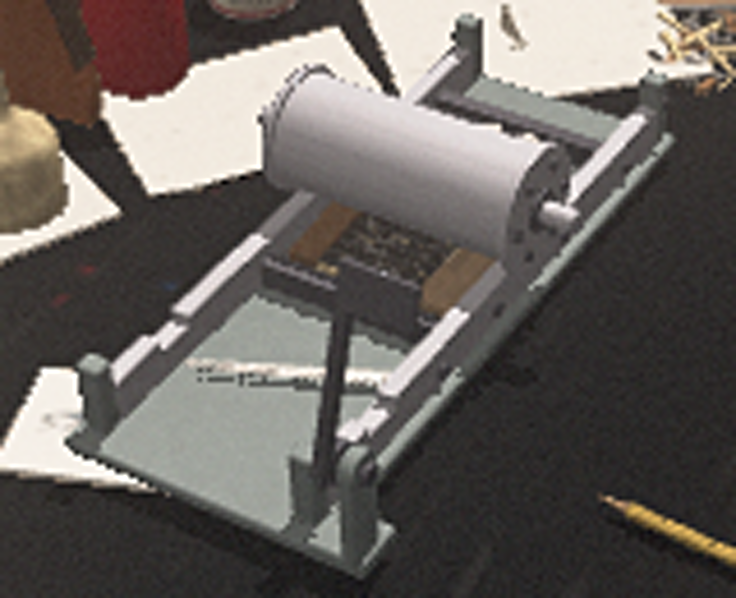

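View pics/si.png

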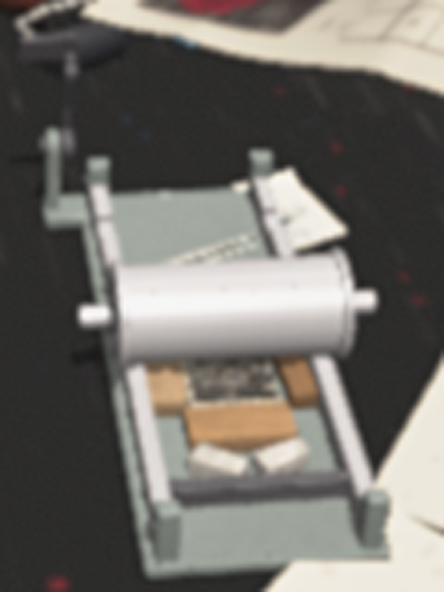

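The crops show the four end stops, both stub ends, the pockets and the catch, which is nearly upright with its plate at about crop (355,285). I'll fit the press frame from the stop tops (z = 62 mm) and the drum depth.

Run:
```python
from h import *
np.set_printoptions(precision=4,suppress=True)
si=load('side');sc=load('scene')
for n,u,v in (('+y-x',97,160),('+y+x',262,156),('-y-x',165,508),('-y+x',375,495)):
    print('side',n,pt(si,300+u/3.7,190+v/3.7,.062))
for n,u,v in (('+y+x',95,360),('-y+x',468,18),('-y-x',655,78)):
    print('scene',n,pt(sc,220+u/4.6,165+v/4.6,.062))
print('stubs side',pt(si,300+83/3.7,190+318/3.7,.0775),pt(si,300+375/3.7,190+300/3.7,.0775))
print('stub scene -x',pt(sc,220+572/4.6,165+214/4.6,.0775))
print('plate scene', pt(sc,220+355//4.6.__int__(),165+285//4,None) if 0 else pt(sc,297,228), pt(sc,295,228),pt(sc,302,226))
print('pivot', pt(sc,220+360/4.6,165+458/4.6,.082))
def cloud(c):
    K=np.array([[c['fx'],0,c['cx']],[0,c['fy'],c['cy']],[0,0,1]],float)
    vv,uu=np.nonzero(c['z_map']>0)
    n=cv2.undistortPoints(np.stack([uu,vv],1).astype(float)[:,None],K,c['D'].astype(float))[:,0]
    s=c['z_map'][vv,uu][:,None]; return (np.c_[n,np.ones(len(n))]*s-c['t'])@c['R'],uu,vv
for n,c in (('sc',sc),('si',si)):
    P,u,v=cloud(c)
    m=(P[:,0]>.4)&(P[:,0]<.85)&(abs(P[:,1])<.25)&(P[:,2]>.095)&(P[:,2]<.125)
    if n=='sc': m&=(u>275)
    Q=P[m];
    T=Q[Q[:,2]>np.percentile(Q[:,2],97)-.006] if 0 else Q
    c0=np.median(T,0);print(n,len(T),c0,T.max(0),T.min(0),np.linalg.svd((T-T.mean(0))[:,:2],full_matrices=False)[2][0])
    m=(P[:,0]>.4)&(P[:,0]<.85)&(abs(P[:,1])<.35)&(P[:,2]>.13)&(P[:,2]<.25)
    print(' high',m.sum(),np.median(P[m],0) if m.any() else '', P[m].min(0) if m.any() else '',P[m].max(0) if m.any() else '')
```

```text
side +y-x [0.5483 0.1424 0.062 ]
side +y+x [0.6834 0.1246 0.062 ]
side -y-x [ 0.5091 -0.2502  0.062 ]
side -y+x [ 0.6443 -0.2634  0.062 ]
scene +y+x [0.6799 0.1293 0.062 ]
scene -y+x [ 0.6431 -0.2574  0.062 ]
scene -y-x [ 0.5073 -0.2429  0.062 ]
stubs side [ 0.4919 -0.0737  0.0775] [ 0.7032 -0.0909  0.0775]
stub scene -x [ 0.4924 -0.0743  0.0775]
plate scene [0.5135 0.1412 0.1766] [0.5184 0.1413 0.1751] [0.5022 0.1392 0.1845]
pivot [0.5078 0.1545 0.082 ]
sc 1019 [ 0.5834 -0.0622  0.1084] [0.6773 0.1684 0.1235] [ 0.5079 -0.1181  0.095 ] [-0.6461  0.7632]
 high 1698 [0.8269 0.1696 0.1433] [ 0.4807 -0.0592  0.13  ] [0.85   0.2814 0.2347]
si 1359 [ 0.6195 -0.0903  0.1086] [0.8497 0.2497 0.125 ] [ 0.5097 -0.2243  0.095 ] [-0.5387 -0.8425]
 high 722 [0.8274 0.1404 0.1436] [ 0.4819 -0.0411  0.1301] [0.8499 0.2725 0.2353]
```

```bash
cat >> h.py <<'E'
from scipy.spatial.transform import Rotation as Ro
O=np.array([.597,-.045,0.]);TH=-.103
def W(x,y,z):  # press mm -> world m
    c,s=np.cos(TH),np.sin(TH);x,y,z=x/1e3,y/1e3,z/1e3
    return O+np.array([c*x-s*y,s*x+c*y,z])
def Pm(p):
    c,s=np.cos(TH),np.sin(TH);d=np.array(p)-O
    return np.array([c*d[0]+s*d[1],-s*d[0]+c*d[1],d[2]])*1e3
def rows(way,claw,cmd=None,tilt=0.):
    """way: press-frame mm waypoints; tool x along press +y, pointing down"""
    s=robot.read_state();q=s['tool_rot'];R0=Ro.from_quat([q[1],q[2],q[3],q[0]])
    p0=s['ee_pos'] if cmd is None else W(*cmd)
    c,n=np.cos(TH),np.sin(TH);X=np.array([-n,c,0]);Z=np.array([0,0,-1.]);Y=np.cross(Z,X)
    R1=Ro.from_matrix(np.c_[X,Y,Z])*Ro.from_euler('y',tilt)
    a=(R0.inv()*R1).as_rotvec()/(2*np.pi)
    out=[]
    for w in way:
        d=R0.inv().apply(W(*w)-p0)/.4
        out.append([*np.round(d,4),*np.round(a,4),claw])
    for r in out: print(', '.join('%g'%v for v in r))
def st():
    s=robot.read_state();q=s['tool_rot'];R=Ro.from_quat([q[1],q[2],q[3],q[0]]).as_matrix()
    print('t',round(s['time'],2),'press',Pm(s['ee_pos']).round(1),'F',s['wrist_force'].round(1),'yaw',np.round(np.arctan2(R[1,0],R[0,0]),3),'zax',R[:,2].round(3),'w',round(float(s['gripper_width']),2),'j',s['joint_positions'].round(2))
E
python3 - <<'E'
from h import *
st(); print(W(0,-38,0),W(0,120,0),W(-93,190,0))
rows([(-150,-260,280),(0,-70,260)],1)
E
```

```text
t 0.1 press [-285.  -585.4  197.6] F [ 0.1 -0.4  0.7] yaw 0.401 zax [-0.001  0.001 -1.   ] w 1.0 j [ 1.13  0.47 -0.01  1.6   0.01  1.07 -0.06]
[ 0.59309292 -0.08279861  0.        ] [0.60933816 0.07436402 0.        ] [0.5240283  0.15355511 0.        ]
0.6882, -0.5499, -0.2051, -0.0002, -0.0001, -0.1698, 1
1.2459, -0.7848, -0.1548, -0.0002, -0.0001, -0.1698, 1
```

>>> apply_moves(series=[0.06,-0.05,-0.1,0,0,-0.016,1,0.13,-0.1,-0.2,0,0,-0.034,1,0.2,-0.16,-0.205,0,0,-0.05,1,0.28,-0.22,-0.205,0,0,-0.068,1,0.35,-0.28,-0.205,0,0,-0.085,1,0.42,-0.34,-0.205,0,0,-0.102,1,0.49,-0.4,-0.205,0,0,-0.119,1,0.56,-0.45,-0.205,0,0,-0.136,1,0.62,-0.5,-0.205,0,0,-0.153,1,0.69,-0.55,-0.205,0,0,-0.17,1,0.76,-0.58,-0.2,0,0,-0.17,1,0.84,-0.61,-0.19,0,0,-0.17,1], newtons=40)

```text
time: 1.1
ee_pos: [0.468, -0.2418, 0.2749]
tool_rot: [0.0, 0.742, 0.67, -0.0]
wrist_force: [1.0, -0.4, 0.2]
gripper_width: -0.001
finger_force: 0.0
```

Run:
```python
from h import *
st(); rows([(0,-60,250)],1)
```

```text
t 1.1 press [-108.1 -209.   274.9] F [ 1.  -0.4  0.2] yaw 1.468 zax [ 0.    -0.001 -1.   ] w -0.0 j [ 0.76  0.22 -0.4   1.79  0.09  1.15  0.23]
0.3725, 0.2705, 0.0618, 0.0001, 0.0002, 0.0001, 1
```

>>> apply_moves(series=[0.08,0.06,0.015,0,0,0,1,0.16,0.12,0.03,0,0,0,1,0.24,0.18,0.045,0,0,0,1,0.32,0.23,0.06,0,0,0,1,0.372,0.27,0.062,0,0,0,1,0.372,0.27,0.062,0,0,0,1,0.372,0.27,0.062,0,0,0,1])

```text
time: 1.68
ee_pos: [0.5906, -0.1038, 0.2488]
tool_rot: [-0.001, 0.741, 0.672, -0.0]
wrist_force: [-1.2, -0.5, -1.1]
gripper_width: 0.002
finger_force: 0.0
```

Run:
```python
from h import *
np.set_printoptions(precision=4,suppress=True)
st(); c=grab('wrist','w1.png')
print(-np.array(c['R']).T@c['t'])
# predicted features for check, drawn
for n,X in {'rest pocket':W(0,120,42),'stubL':W(-106,-38,77),'pivot':W(-93,190,75),'crest':W(0,-38,112.5)}.items(): print(n,proj(c,X))
```

```text
t 1.68 press [ -0.3 -59.1 248.8] F [-1.2 -0.5 -1.1] yaw 1.473 zax [-0.001  0.001 -1.   ] w 0.0 j [ 0.48  0.38 -0.47  1.65  0.18  1.15 -0.13]
[ 0.598  -0.0309  0.4235]
rest pocket [325.625  -10.9697]
stubL [198.93   182.3455]
pivot [ 201.5016 -118.9494]
crest [324.7531 189.5228]
```

View pics/w1.png

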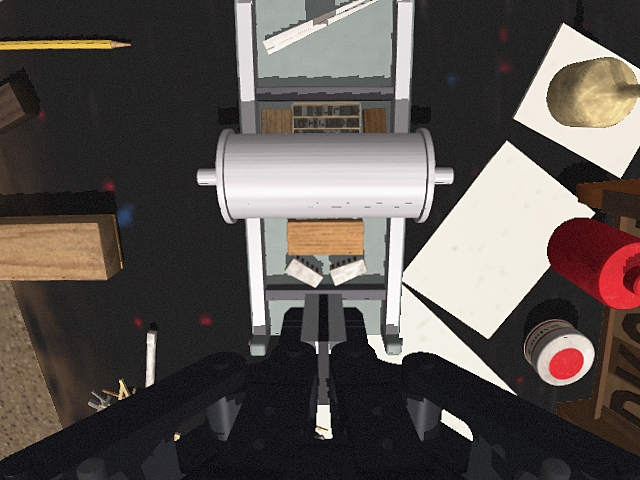

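Wrist view: the drum runs across at v≈176, with stub ends at (198,176) and (453,176), centred at u≈325 as predicted. The rails run vertically in the image, so the yaw agrees. I'll fit the drum from depth.

Run:
```python
from h import *
from scipy.optimize import least_squares
np.set_printoptions(precision=2,suppress=True)
c=load('wrist')
print('stubs',Pm(pt(c,200,176.5,.0775)),Pm(pt(c,451,176,.0775)),'stops',Pm(pt(c,258,345,.062)),Pm(pt(c,393,343,.062)))
K=np.array([[c['fx'],0,c['cx']],[0,c['fy'],c['cy']],[0,0,1]],float)
v,u=np.mgrid[140:212:2,240:420:4];v=v.ravel();u=u.ravel()
n=cv2.undistortPoints(np.stack([u,v],1).astype(float)[:,None],K,c['D'])[:,0]
s=c['z_map'][v,u][:,None];P=np.array([Pm(x) for x in (np.c_[n,np.ones(len(n))]*s-c['t'])@c['R']])
P=P[P[:,2]>85]
f=lambda a:np.hypot(P[:,1]-a[0]-a[2]*P[:,0],P[:,2]-a[1])-35
r=least_squares(f,[-38,77,0],loss='soft_l1');print(r.x,np.abs(r.fun).mean(),len(P))
```

```text
stubs [-104.57  -33.     77.5 ] [105.66 -31.61  77.5 ] stops [ -65.03 -201.     62.  ] [  68.1  -197.99   62.  ]
[-32.38  76.76   0.01] 1.2819350154787479 1620
```

Run:
```python
from h import *
st(); rows([(0,-40,180),(0,-40,118),(0,-40,114.5),(0,-40,112)],1)
```

```text
t 1.73 press [ -0.7 -61.1 249. ] F [-0.7  0.1  0.1] yaw 1.47 zax [-0.001 -0.    -1.   ] w 0.0 j [ 0.48  0.38 -0.46  1.65  0.18  1.15 -0.13]
0.0528, 0.0022, 0.1724, -0.0002, 0, 0.0003, 1
0.0529, 0.0024, 0.3274, -0.0002, 0, 0.0003, 1
0.0529, 0.0024, 0.3362, -0.0002, 0, 0.0003, 1
0.0529, 0.0024, 0.3424, -0.0002, 0, 0.0003, 1
```

>>> apply_moves(series=[0.02,0,0.08,0,0,0,1,0.053,0.001,0.16,0,0,0,1,0.053,0.002,0.23,0,0,0,1,0.053,0.002,0.29,0,0,0,1,0.053,0.002,0.32,0,0,0,1,0.053,0.002,0.33,0,0,0,1,0.053,0.002,0.334,0,0,0,1,0.053,0.002,0.337,0,0,0,1,0.053,0.002,0.34,0,0,0,1,0.053,0.002,0.342,0,0,0,1,0.053,0.002,0.342,0,0,0,1])

```text
time: 2.65
ee_pos: [0.5938, -0.0849, 0.1137]
tool_rot: [0.001, 0.742, 0.67, 0.0]
wrist_force: [-0.2, -0.1, 0.3]
gripper_width: 0.003
finger_force: 0.0
```

Run:
```python
from h import *
st()
```

```text
t 2.65 press [  0.9 -40.  113.7] F [-0.2 -0.1  0.3] yaw 1.469 zax [ 0.001 -0.    -1.   ] w 0.0 j [ 0.41  0.53 -0.43  1.78  0.27  0.89 -0.24]
```

>>> apply_moves(series=[0,0,0.002,0,0,0,1,0,0,0.005,0,0,0,1,0,0,0.005,0,0,0,1])

```text
time: 2.9
ee_pos: [0.5932, -0.0847, 0.1108]
tool_rot: [0.0, 0.742, 0.67, -0.0]
wrist_force: [0.4, 0.0, -0.6]
gripper_width: 0.002
finger_force: 0.0
```

>>> apply_moves(series=[0,0,0.003,0,0,0,1,0,0,0.006,0,0,0,1,0,0,0.006,0,0,0,1])

```text
time: 3.15
ee_pos: [0.5931, -0.0847, 0.1081]
tool_rot: [-0.0, 0.742, 0.67, -0.0]
wrist_force: [0.6, 0.4, 0.2]
gripper_width: 0.002
finger_force: 0.0
```

Run:
```python
from h import *
st(); c=grab('wrist'); d=grab('side')
im=c['img'][110:310,180:470,::-1]; a=cv2.resize(im,(580,400),interpolation=cv2.INTER_CUBIC)
im=d['img'][200:320,310:420,::-1]; b=cv2.resize(im,(220,240))
b=cv2.resize(d['img'][190:310,300:420,::-1],(200,200),interpolation=cv2.INTER_CUBIC)
a=np.vstack([a,np.zeros((190,580,3),np.uint8)]); 
s=cv2.resize(grab('scene')['img'][165:260,240:380,::-1],(280,190),interpolation=cv2.INTER_CUBIC)
a[400:,:280]=s; a[400:,300:500]=b[:190]
cv2.imwrite('pics/m.png',a)
```

```text
t 3.15 press [  0.2 -39.9 108.1] F [0.6 0.4 0.2] yaw 1.469 zax [-0.001  0.    -1.   ] w 0.0 j [ 0.41  0.53 -0.43  1.78  0.28  0.89 -0.24]
```

View pics/m.png

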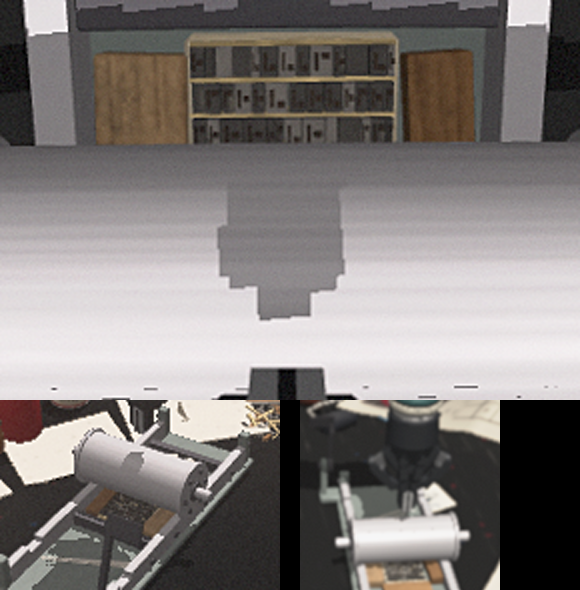

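Wrist crop: the finger ends are at about crop (287,370), near the back edge of the visible drum. There's been no contact yet. I'll work out where the drum is from this nearer depth picture.

Run:
```python
from h import *
np.set_printoptions(precision=1,suppress=True)
c=load('wrist')
for v in range(170,312,8): print(v,Pm(pt(c,280,v)),Pm(pt(c,400,v)))
print([proj(c,W(0,y,112.5)) for y in (-32,-22)], proj(c,robot.read_state()['ee_pos']))
for v in (292,296,300,305): print(Pm(pt(c,315,v)),Pm(pt(c,324,v)))
```

```text
170 [-25.8   3.7  36.6] [45.8  3.3 32.1]
178 [-25.9  -1.   37.2] [46.2 -1.6 31.6]
186 [-21.1   1.7  83.7] [36.6  2.  84.8]
194 [-20.4  -1.   90.6] [35.5 -0.6 92.1]
202 [-19.9  -3.6  96.3] [34.7 -3.5 96.9]
210 [-19.6  -6.5 100.5] [ 34.2  -6.4 100.6]
218 [-19.4  -9.5 103.3] [ 34.   -9.5 102.8]
226 [-19.3 -12.6 105.4] [ 33.7 -12.5 105.7]
234 [-19.1 -15.6 107.7] [ 33.5 -15.5 107.7]
242 [-19.  -18.8 109.2] [ 33.4 -18.8 109.1]
250 [-19.  -22.2 110.1] [ 33.4 -22.1 110.2]
258 [-19.  -25.5 111.3] [ 33.4 -25.4 111.3]
266 [-19.1 -29.  111.9] [ 33.5 -29.  111.6]
274 [-19.2 -32.8 111.8] [ 33.7 -32.8 111.5]
282 [-19.3 -36.7 111.5] [ 34.  -36.8 111.1]
290 [-19.6 -41.  110.3] [ 34.4 -41.  110.4]
298 [-19.8 -45.5 109.1] [ 34.9 -45.5 109.1]
306 [-20.3 -50.7 106.6] [ 35.7 -50.9 106.1]
[array([323.6, 273.1]), array([323.6, 251.3])] [324.5 286.1]
[ -3.9 -42.  110.2] [  0.2 -42.  110.2]
[ -3.  -27.6 146.8] [  0.2 -27.4 147. ]
[ -3.  -27.6 150. ] [  0.2 -27.8 149.6]
[ -2.9 -27.6 154. ] [  0.2 -27.4 154.5]
```

Run:
```python
from h import *
np.set_printoptions(precision=1,suppress=True)
d=load('side');s=load('scene')
p=robot.read_state()['ee_pos']
print('start tcp in side0',proj(d,[.2533,-.598,.1976]),'now',proj(d,p),proj(s,p))
for v in range(236,268,2): print(v,[Pm(pt(d,u,v,r=0)).round(0) for u in (358,361,363,365,368)])
a=cv2.resize(d['img'][225:285,325:405,::-1],(640,480),interpolation=cv2.INTER_CUBIC);cv2.imwrite('pics/m2.png',a)
```

```text
start tcp in side0 [238.3 449.9] now [361.7 265. ] [310.9 190.2]
236 [array([-14., -34., 196.]), array([-12., -59., 213.]), array([ -7., -58., 212.]), array([  4., -34., 196.]), array([  6., -57., 211.])]
238 [array([-15., -42., 196.]), array([-11., -56., 206.]), array([ -7., -60., 208.]), array([  5., -32., 188.]), array([  7., -53., 202.])]
240 [array([-17., -50., 196.]), array([-10., -53., 197.]), array([ -4., -52., 196.]), array([  2., -44., 190.]), array([  7., -55., 198.])]
242 [array([-15., -46., 186.]), array([-10., -55., 192.]), array([nan, nan, nan]), array([  2., -46., 186.]), array([  8., -55., 192.])]
244 [array([-13., -34., 172.]), array([ -9., -52., 185.]), array([ -4., -52., 184.]), array([  2., -48., 181.]), array([  9., -54., 185.])]
246 [array([-12., -33., 165.]), array([ -7., -48., 175.]), array([ -3., -51., 177.]), array([  2., -52., 178.]), array([ 11., -45., 172.])]
248 [array([-12., -37., 161.]), array([ -7., -48., 169.]), array([ -3., -51., 171.]), array([  2., -53., 172.]), array([ 11., -47., 168.])]
250 [array([-12., -37., 155.]), array([ -7., -48., 163.]),
[... 449 characters left out ...]
rray([  5., -49., 144.]), array([ 52., 117.,  17.])]
258 [array([ 21., 109.,  18.]), array([ 29., 104.,  21.]), array([ 35., 107.,  18.]), array([ 42., 110.,  16.]), array([ 50., 106.,  18.])]
260 [array([ -5., -16., 107.]), array([  2., -20., 109.]), array([  7., -19., 108.]), array([ 12., -21., 110.]), array([ 20., -22., 110.])]
262 [array([ -9., -33., 114.]), array([ -1., -34., 114.]), array([  5., -33., 113.]), array([ 10., -32., 112.]), array([ 18., -33., 112.])]
264 [array([ -9., -38., 111.]), array([ -2., -43., 114.]), array([  3., -41., 113.]), array([  9., -38., 110.]), array([ 16., -43., 113.])]
266 [array([-10., -45., 109.]), array([ -3., -49., 112.]), array([  2., -49., 112.]), array([  8., -47., 110.]), array([ 16., -45., 109.])]
  return _methods._mean(a, axis=axis, dtype=dtype,
  ret = ret.dtype.type(ret / rcount)
```

View pics/m2.png

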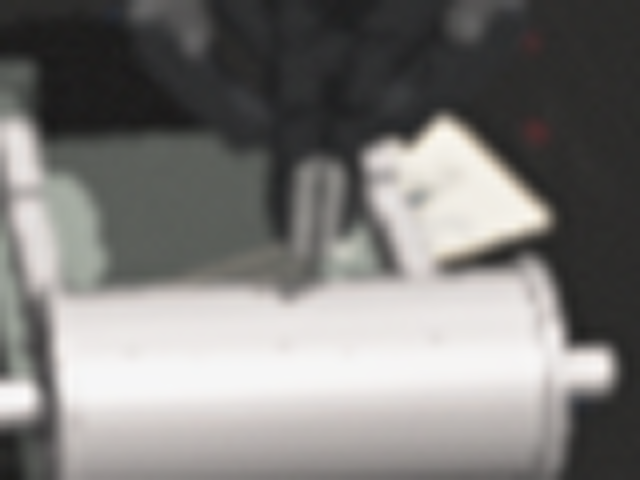

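The enlarged crop shows the finger ends (crop (315,270)) still above the drum. By depth they're at z≈142 while the reported TCP is at 108, so the real ends are about 34 mm short of the reported TCP. I'll lower carefully until there's force.

>>> apply_moves(series=[0,0,0.02,0,0,0,1,0,0,0.04,0,0,0,1,0,0,0.055,0,0,0,1,0,0,0.06,0,0,0,1,0,0,0.064,0,0,0,1,0,0,0.067,0,0,0,1,0,0,0.067,0,0,0,1])

```text
time: 3.88
ee_pos: [0.5933, -0.0847, 0.0814]
tool_rot: [-0.0, 0.742, 0.67, -0.0]
wrist_force: [-0.6, -0.2, -0.3]
gripper_width: 0.001
finger_force: 0.0
```

>>> apply_moves(series=[0,0,0.003,0,0,0,1,0,0,0.006,0,0,0,1,0,0,0.006,0,0,0,1])

```text
time: 4.13
ee_pos: [0.5936, -0.0847, 0.0797]
tool_rot: [0.0, 0.742, 0.67, 0.0]
wrist_force: [0.2, -0.3, 1.6]
gripper_width: 0.0
finger_force: 0.8
```

>>> apply_moves(series=[0,0,0.003,0,0,0,1,0,0,0.006,0,0,0,1,0,0,0.006,0,0,0,1])

```text
time: 4.38
ee_pos: [0.5938, -0.0846, 0.0795]
tool_rot: [0.001, 0.742, 0.67, 0.0]
wrist_force: [-6.0, -0.2, 16.4]
gripper_width: -0.001
finger_force: 8.4
```

Run:
```python
from h import *
st()
```

```text
t 4.38 press [  0.9 -39.7  79.5] F [-6.  -0.2 16.4] yaw 1.469 zax [ 0.001 -0.001 -1.   ] w -0.0 j [ 0.4   0.57 -0.41  1.8   0.3   0.83 -0.26]
```

>>> apply_moves(series=[0.008,0,0,0,0,0,1,0.02,0,0,0,0,0,1,0.035,0,0,0,0,0,1,0.052,0,0,0,0,0,1,0.068,0,0,0,0,0,1,0.085,0,0,0,0,0,1,0.1,0,0,0,0,0,1,0.115,0,0.0005,0,0,0,1,0.13,0,0.0015,0,0,0,1,0.145,0,0.003,0,0,0,1,0.155,0,0.0045,0,0,0,1,0.155,0,0.0045,0,0,0,1])

```text
time: 5.38
ee_pos: [0.5997, -0.0215, 0.0751]
tool_rot: [-0.0, 0.742, 0.671, 0.0]
wrist_force: [-1.2, 1.2, 4.4]
gripper_width: -0.002
finger_force: 2.2
```

```bash
cat >> h.py <<'E'
from scipy.optimize import least_squares
def drum(us=(235,285,365,415),g=-25):
    c=grab('wrist');K=np.array([[c['fx'],0,c['cx']],[0,c['fy'],c['cy']],[0,0,1]],float)
    v,u=np.mgrid[0:480:2,0:640:4];v=v.ravel();u=u.ravel()
    n=cv2.undistortPoints(np.stack([u,v],1).astype(float)[:,None],K,c['D'])[:,0]
    s=c['z_map'][v,u][:,None];P=np.array([Pm(x) for x in (np.c_[n,np.ones(len(n))]*s-c['t'])@c['R']])
    P=P[(s[:,0]>0)&(P[:,2]>88)&(P[:,2]<118)&(abs(P[:,0])>18)&(abs(P[:,0])<70)]
    f=lambda a:np.hypot(P[:,1]-a[0]-a[2]*P[:,0],P[:,2]-a[1])-35
    r=least_squares(f,[np.median(P[:,1]),77,0],loss='soft_l1',f_scale=1);print('drum y,z,yaw',r.x.round(3),np.abs(r.fun).mean().round(2),len(P))
E
python3 - <<'E'
from h import *
st(); drum()
E
```

```text
t 5.38 press [ 0.3 23.7 75.1] F [-1.2  1.2  4.4] yaw 1.47 zax [ 0.     0.001 -1.   ] w -0.0 j [ 0.29  0.58 -0.42  1.8   0.3   0.83 -0.37]
drum y,z,yaw [8.50e-02 7.66e+01 7.00e-03] 0.48 2804
```

>>> apply_moves(series=[0.004,0,-0.02,0,0,0,1,0,0,-0.04,0,0,0,1,-0.05,0,-0.045,0,0,0,1,-0.1,0,-0.04,0,0,0,1,-0.109,0,-0.026,0,0,0,1,-0.109,0,-0.015,0,0,0,1,-0.109,0,-0.009,0,0,0,1,-0.109,0,-0.004,0,0,0,1,-0.109,0,0,0,0,0,1,-0.109,0,0.003,0,0,0,1])

```text
time: 6.27
ee_pos: [0.5952, -0.0662, 0.0767]
tool_rot: [0.001, 0.742, 0.671, -0.001]
wrist_force: [-10.4, -3.8, 28.8]
gripper_width: 0.002
finger_force: 14.6
```

Run:
```python
from h import *
st(); drum()
```

```text
t 6.27 press [  0.4 -21.3  76.7] F [-10.4  -3.8  28.8] yaw 1.47 zax [-0.001 -0.002 -1.   ] w 0.0 j [ 0.36  0.57 -0.41  1.8   0.3   0.83 -0.3 ]
drum y,z,yaw [-1.0570e+00  7.6538e+01  8.0000e-03] 0.42 5253
```

>>> apply_moves(series=[0.008,0,-0.001,0,0,0,1,0.022,0,-0.004,0,0,0,1,0.04,0,-0.0065,0,0,0,1,0.06,0,-0.008,0,0,0,1,0.08,0,-0.0085,0,0,0,1,0.1,0,-0.0085,0,0,0,1,0.12,0,-0.0085,0,0,0,1,0.14,0,-0.008,0,0,0,1,0.16,0,-0.007,0,0,0,1,0.178,0,-0.0045,0,0,0,1,0.192,0,-0.002,0,0,0,1,0.2,0,-0.001,0,0,0,1])

```text
time: 7.32
ee_pos: [0.6032, 0.0181, 0.0761]
tool_rot: [-0.001, 0.741, 0.672, 0.001]
wrist_force: [-4.6, 3.6, 12.5]
gripper_width: 0.002
finger_force: 5.8
```

Run:
```python
from h import *
st(); drum(); c=load('wrist'); cv2.imwrite('pics/w3.png',c['img'][:,:,::-1])
```

```text
t 7.32 press [-0.3 63.4 76.1] F [-4.6  3.6 12.5] yaw 1.473 zax [ 0.001  0.003 -1.   ] w 0.0 j [ 0.23  0.58 -0.42  1.79  0.31  0.83 -0.43]
drum y,z,yaw [4.2758e+01 7.6566e+01 6.0000e-03] 0.46 3031
```

View pics/w3.png

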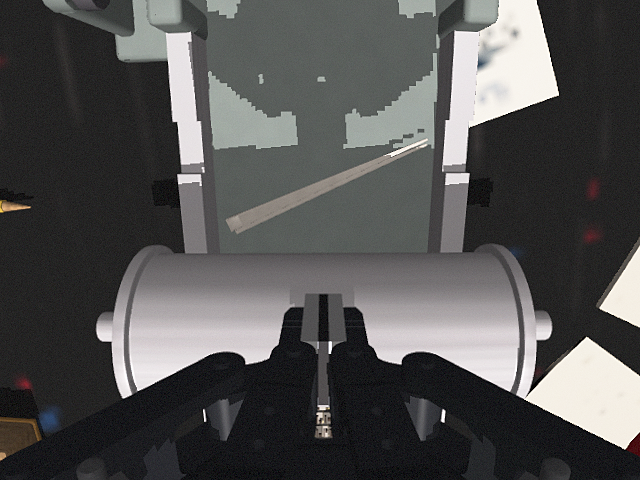

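The view shows the drum at y≈43, the pocket breaks in both rails near v≈170 and the end stops near v≈25. I'll read the pocket edges from the depth along the rails.

Run:
```python
from h import *
np.set_printoptions(precision=1,suppress=True,linewidth=200)
c=load('wrist')
for v in (20,26,32,38,44,60,80,100)+tuple(range(108,200,4))+(215,235):
    ul=int(round(184+(v-60)*(197-184)/(240-60)));ur=int(round(462-(v-60)*(462-452)/(240-60)))
    a,b=Pm(pt(c,ul,v)),Pm(pt(c,ur,v)); g=c['img'][v,ul].astype(int).sum()//3,c['img'][v,ur].astype(int).sum()//3
    print(v,a,b,g)
```

```text
20 [-62.3 178.3  59.4] [ 59.3 178.9  58.9] (np.int64(93), np.int64(99))
26 [-64.1 177.2  52.8] [ 61.4 177.8  52.6] (np.int64(92), np.int64(97))
32 [-67.3 176.5  43.3] [ 65.  177.3  41.8] (np.int64(130), np.int64(247))
38 [-68.  174.1  41.6] [ 64.6 174.6  41.9] (np.int64(229), np.int64(234))
44 [-67.6 171.4  41.8] [ 64.7 171.9  42.2] (np.int64(230), np.int64(233))
60 [-67.5 164.1  41.9] [ 64.9 164.7  41.8] (np.int64(230), np.int64(234))
80 [-67.6 154.9  41.8] [ 65.1 155.5  41.9] (np.int64(229), np.int64(233))
100 [-67.2 145.6  42. ] [ 65.3 146.2  41.7] (np.int64(228), np.int64(231))
108 [-67.4 141.8  42.2] [ 65.1 142.4  41.7] (np.int64(228), np.int64(231))
112 [-67.1 139.9  41.9] [ 65.2 140.5  41.9] (np.int64(228), np.int64(231))
116 [-67.1 138.   42.4] [ 65.5 138.7  41.6] (np.int64(225), np.int64(229))
120 [-67.5 136.1  41.7] [ 65.5 136.7  42.1] (np.int64(228), np.int64(230))
124 [-69.1 134.1  35.3] [ 67.5 134.8  34.6] (np.int64(225), np.int64(229))
128 [-69.5 132.1  34.5] [ 67.7 132.8  34.3] (np.int64(228), np.int64(227))
132 [-69.5 130.1  34.9] [ 67.8 130.8  34.6] (np.int64(226), n
[... 653 characters left out ...]
4.1] (np.int64(126), np.int64(127))
172 [-69.4 109.7  35.1] [ 66.9 110.9  39.6] (np.int64(110), np.int64(69))
176 [-67.4 108.5  41.8] [ 66.5 109.1  41.4] (np.int64(228), np.int64(226))
180 [-67.1 106.4  41.5] [ 66.  107.1  41.7] (np.int64(226), np.int64(227))
184 [-67.2 104.4  41.9] [ 66.2 105.1  41.7] (np.int64(121), np.int64(118))
188 [-67.5 102.3  41.4] [ 66.4 103.1  41.8] (np.int64(124), np.int64(121))
192 [-67.1 100.3  41.6] [ 66.7 100.9  41.4] (np.int64(121), np.int64(124))
196 [-67.   98.3  42.2] [66.4 98.8 41.3] (np.int64(121), np.int64(120))
215 [-67.3  88.3  42.1] [66.5 89.  41.9] (np.int64(126), np.int64(122))
235 [-67.2  77.5  41.9] [67.  78.2 41.9] (np.int64(120), np.int64(120))
```

>>> apply_moves(series=[0.004,0,-0.02,0,0,0,1,0,0,-0.04,0,0,0,1,-0.05,0,-0.045,0,0,0,1,-0.09,0,-0.04,0,0,0,1,-0.099,0,-0.028,0,0,0,1,-0.099,0,-0.018,0,0,0,1,-0.099,0,-0.011,0,0,0,1,-0.099,0,-0.006,0,0,0,1,-0.099,0,-0.003,0,0,0,1,-0.099,0,-0.0015,0,0,0,1])

```text
time: 8.2
ee_pos: [0.5992, -0.0255, 0.0763]
tool_rot: [0.0, 0.742, 0.671, -0.001]
wrist_force: [-5.1, -2.5, 17.7]
gripper_width: -0.001
finger_force: 8.2
```

Run:
```python
from h import *
st(); drum()
```

```text
t 8.2 press [ 0.2 19.6 76.3] F [-5.1 -2.5 17.7] yaw 1.47 zax [-0.001 -0.001 -1.   ] w -0.0 j [ 0.3   0.58 -0.41  1.8   0.3   0.83 -0.36]
drum y,z,yaw [4.1735e+01 7.6586e+01 7.0000e-03] 0.41 5337
```

>>> apply_moves(series=[0.008,0,-0.0005,0,0,0,1,0.022,0,-0.002,0,0,0,1,0.04,0,-0.004,0,0,0,1,0.06,0,-0.0055,0,0,0,1,0.08,0,-0.006,0,0,0,1,0.1,0,-0.006,0,0,0,1,0.12,0,-0.006,0,0,0,1,0.14,0,-0.006,0,0,0,1,0.158,0,-0.005,0,0,0,1,0.174,0,-0.0035,0,0,0,1,0.184,0,-0.002,0,0,0,1,0.188,0,-0.001,0,0,0,1])

```text
time: 9.25
ee_pos: [0.6067, 0.0537, 0.0776]
tool_rot: [-0.001, 0.741, 0.672, 0.001]
wrist_force: [-7.5, 3.1, 17.3]
gripper_width: -0.003
finger_force: 8.7
```

Run:
```python
from h import *
st(); drum()
```

```text
t 9.25 press [-0.5 99.1 77.6] F [-7.5  3.1 17.3] yaw 1.473 zax [ 0.     0.003 -1.   ] w -0.0 j [ 0.17  0.59 -0.42  1.78  0.31  0.84 -0.49]
drum y,z,yaw [8.2737e+01 7.6568e+01 6.0000e-03] 0.47 3378
```

>>> apply_moves(series=[0.004,0,-0.02,0,0,0,1,0,0,-0.035,0,0,0,1,-0.04,0,-0.04,0,0,0,1,-0.075,0,-0.038,0,0,0,1,-0.085,0,-0.026,0,0,0,1,-0.085,0,-0.016,0,0,0,1,-0.085,0,-0.009,0,0,0,1,-0.085,0,-0.004,0,0,0,1,-0.085,0,-0.001,0,0,0,1,-0.085,0,0,0,0,0,1])

```text
time: 10.13
ee_pos: [0.6032, 0.015, 0.0765]
tool_rot: [0.0, 0.742, 0.67, -0.001]
wrist_force: [-5.9, -3.0, 15.4]
gripper_width: 0.001
finger_force: 7.7
```

Run:
```python
from h import *
st(); drum()
```

```text
t 10.13 press [ 0.  60.4 76.5] F [-5.9 -3.  15.4] yaw 1.47 zax [-0.001 -0.001 -1.   ] w 0.0 j [ 0.23  0.58 -0.42  1.79  0.31  0.84 -0.43]
drum y,z,yaw [8.2055e+01 7.6608e+01 8.0000e-03] 0.41 5304
```

>>> apply_moves(series=[0.008,0,-0.0005,0,0,0,1,0.02,0,-0.0015,0,0,0,1,0.035,0,-0.003,0,0,0,1,0.052,0,-0.004,0,0,0,1,0.07,0,-0.005,0,0,0,1,0.086,0,-0.005,0,0,0,1,0.1,0,-0.005,0,0,0,1,0.11,0,-0.005,0,0,0,1,0.116,0,-0.005,0,0,0,1,0.12,0,-0.005,0,0,0,1])

```text
time: 11.02
ee_pos: [0.6079, 0.0655, 0.0795]
tool_rot: [-0.0, 0.741, 0.671, 0.0]
wrist_force: [-6.9, -0.4, 17.4]
gripper_width: 0.0
finger_force: 8.8
```

Run:
```python
from h import *
st(); drum()
```

```text
t 11.02 press [ -0.5 111.   79.5] F [-6.9 -0.4 17.4] yaw 1.471 zax [-0.     0.001 -1.   ] w 0.0 j [ 0.15  0.59 -0.42  1.77  0.31  0.85 -0.51]
drum y,z,yaw [1.0779e+02 7.6567e+01 7.0000e-03] 0.45 4284
```

>>> apply_moves(series=[0.006,0,0,0,0,0,1,0.013,0,0,0,0,0,1,0.02,0,0,0,0,0,1,0.027,0,0.0005,0,0,0,1,0.034,0,0.001,0,0,0,1,0.041,0,0.0015,0,0,0,1,0.048,0,0.002,0,0,0,1,0.055,0,0.0025,0,0,0,1,0.061,0,0.003,0,0,0,1,0.065,0,0.003,0,0,0,1,0.065,0,0.003,0,0,0,1])

```text
time: 11.98
ee_pos: [0.6104, 0.0908, 0.0761]
tool_rot: [-0.001, 0.742, 0.671, 0.0]
wrist_force: [-3.6, 3.6, 5.6]
gripper_width: -0.001
finger_force: 3.5
```

Run:
```python
from h import *
st(); drum()
```

```text
t 11.98 press [ -0.6 136.5  76.1] F [-3.6  3.6  5.6] yaw 1.471 zax [-0.001  0.002 -1.   ] w -0.0 j [ 0.11  0.6  -0.42  1.75  0.31  0.85 -0.55]
drum y,z,yaw [1.21008e+02 7.44550e+01 5.00000e-03] 0.47 3321
```

>>> apply_moves(series=[0.002,0,-0.02,0,0,0,1,0.004,0,-0.06,0,0,0,1,0.004,0,-0.13,0,0,0,1,0.004,0,-0.21,0,0,0,1,0.02,-0.02,-0.3,0,0,0,1,0.08,-0.07,-0.33,0,0,0,1,0.15,-0.13,-0.33,0,0,0,1,0.21,-0.19,-0.33,0,0,0,1,0.24,-0.25,-0.33,0,0,0,1,0.24,-0.29,-0.33,0,0,0,1,0.24,-0.29,-0.33,0,0,0,1,0.24,-0.29,-0.33,0,0,0,1])

```text
time: 13.03
ee_pos: [0.5059, 0.1948, 0.2084]
tool_rot: [0.001, 0.742, 0.67, 0.0]
wrist_force: [1.1, -0.2, 0.0]
gripper_width: 0.003
finger_force: 0.0
```

Run:
```python
from h import *
st(); d=grab('side'); s=grab('scene')
a=cv2.resize(d['img'][190:300,290:420,::-1],(390,330),interpolation=cv2.INTER_CUBIC)
b=cv2.resize(s['img'][165:295,225:365,::-1],(408,379),interpolation=cv2.INTER_CUBIC)
o=np.zeros((379,800,3),np.uint8);o[:330,:390]=a;o[:,392:]=b;cv2.imwrite('pics/k.png',o)
```

```text
t 13.03 press [-115.3  229.2  208.4] F [ 1.1 -0.2  0. ] yaw 1.469 zax [ 0.001 -0.001 -1.   ] w 0.0 j [ 0.01  0.33 -0.54  1.83  0.2   1.03 -0.71]
```

View pics/k.png

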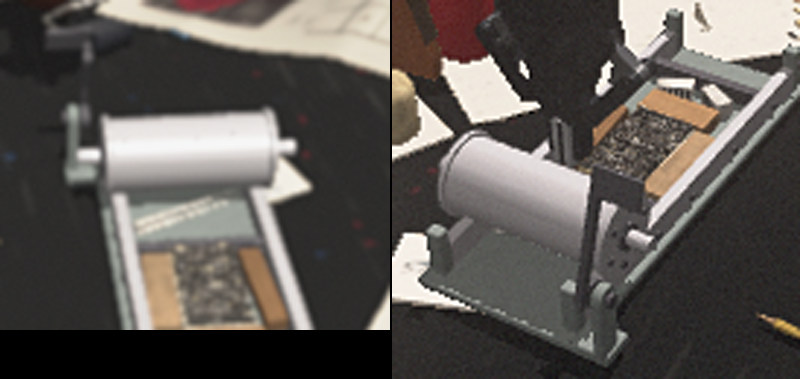

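The drum is sitting in the rest (both views), and the catch is still raised with its plate at about crop (620,190). The fingers show at crop (565,150), which I'll check by projection.

Run:
```python
from h import *
np.set_printoptions(precision=1,suppress=True)
s=load('scene'); p=robot.read_state()['ee_pos'];t=p+[0,0,.0325]
print('tip px',proj(s,t),'meas finger',[Pm(pt(s,u,v,r=0)) for u,v in ((284,208),(286,212),(283,214))])
for u in (297,301,305,309): print([Pm(pt(s,u,v,r=0)) for v in (226,230,234)])
for q in (1.15,1.25,1.35): print(q,proj(s,W(-116,192.3-101*np.cos(q)+19*np.sin(q),75+101*np.sin(q)+19*np.cos(q))))
# drum in scene
for u,v in ((265,222),(270,225),(275,228),(280,231)): print(Pm(pt(s,u,v)))
```

```text
tip px [286.1 219.4] meas finger [array([-118.8,  238.8,  276.9]), array([-120.3,  235.4,  265.6]), array([-114.6,  237.8,  260.2])]
[array([-101.5,  175.3,  180.9]), array([-103. ,  178.1,  172.5]), array([-67.3, 128.8, 109.9])]
[array([-111.,  174.,  184.]), array([-112.8,  177.2,  176. ]), array([-114.9,  181. ,  168.5])]
[array([-120.2,  172.5,  186.7]), array([-122.4,  176.3,  179.5]), array([-123.2,  178.1,  170. ])]
[array([-128.6,  169.8,  188.4]), array([-131.7,  175.1,  182.5]), array([-132.9,  177.3,  173.6])]
1.15 [304.5 228.6]
1.25 [301.9 230.5]
1.35 [299.3 232.9]
[ 25.  129.1 108.1]
[  8.6 131.4 107.3]
[ -8.3 134.6 107.3]
[-24.5 137.  106.6]
```

Run:
```python
from h import *
f=lambda q,d=5,n=1.5:(-118,192.3-101*np.cos(q)+(19-n)*np.sin(q)+d,75+101*np.sin(q)+(19-n)*np.cos(q)-32.5)
print(f(0))
rows([(-118,226,180),(-118,224,144),(-118,205,144),(-118,192,144)]+[f(q) for q in (1.25,1.18,1.1,1.0,.9,.8,.7,.7)],1)
```

```text
(-118, np.float64(96.30000000000001), np.float64(60.0))
-0.0068, -0.0095, 0.0704, 0.0002, 0.0001, -0.0002, 1
-0.0118, -0.0096, 0.1604, 0.0002, 0.0001, -0.0002, 1
-0.0593, -0.0095, 0.1604, 0.0002, 0.0001, -0.0002, 1
-0.0918, -0.0095, 0.1604, 0.0002, 0.0001, -0.0002, 1
-0.1166, -0.0095, 0.1608, 0.0002, 0.0001, -0.0002, 1
-0.1343, -0.0094, 0.1641, 0.0002, 0.0001, -0.0002, 1
-0.1541, -0.0094, 0.1693, 0.0002, 0.0001, -0.0002, 1
-0.1781, -0.0094, 0.1781, 0.0002, 0.0001, -0.0002, 1
-0.2012, -0.0094, 0.1893, 0.0002, 0.0001, -0.0002, 1
-0.2231, -0.0094, 0.2026, 0.0002, 0.0001, -0.0002, 1
-0.2435, -0.0093, 0.2181, 0.0002, 0.0001, -0.0002, 1
-0.2435, -0.0093, 0.2181, 0.0002, 0.0001, -0.0002, 1
```

>>> apply_moves(series=[-0.007,-0.009,0.07,0,0,0,1,-0.012,-0.009,0.16,0,0,0,1,-0.06,-0.009,0.16,0,0,0,1,-0.092,-0.009,0.16,0,0,0,1,-0.117,-0.009,0.161,0,0,0,1,-0.134,-0.009,0.164,0,0,0,1,-0.154,-0.009,0.169,0,0,0,1,-0.178,-0.009,0.178,0,0,0,1,-0.201,-0.009,0.189,0,0,0,1,-0.223,-0.009,0.203,0,0,0,1,-0.243,-0.009,0.218,0,0,0,1,-0.243,-0.009,0.218,0,0,0,1])

```text
time: 14.13
ee_pos: [0.4908, 0.0967, 0.1194]
tool_rot: [-0.0, 0.743, 0.669, -0.002]
wrist_force: [0.3, 0.0, 0.4]
gripper_width: -0.003
finger_force: 0.0
```

Run:
```python
from h import *
st()
s=grab('scene')
for u,v in ((290,225),(292,232),(296,228),(300,235),(300,230)): print(Pm(pt(s,u,v,r=0)).round(1))
for q in (.5,.7,.9): print(q,proj(s,W(-116,192.3-101*np.cos(q)+19*np.sin(q),75+101*np.sin(q)+19*np.cos(q))))
f=lambda q,d=5,n=1.5:(-118,192.3-101*np.cos(q)+(19-n)*np.sin(q)+d,75+101*np.sin(q)+(19-n)*np.cos(q)-32.5)
rows([f(q) for q in (.62,.54,.46,.38,.3,.22)]+[f(q,4) for q in (.15,.08,.03,0)],1)
```

```text
t 14.13 press [-120.2  130.   119.4] F [0.3 0.  0.4] yaw 1.466 zax [-0.003 -0.002 -1.   ] w -0.0 j [ 0.15  0.38 -0.49  2.01  0.24  0.82 -0.58]
[-31.6 105.5 105.8]
[-53.4 129.  110.1]
[-53.  111.4 109.6]
[-74.8 127.5 109.1]
[-64.9 112.4 109.2]
0.5 [318.26978892 226.96918218]
0.7 [314.80037354 225.50234758]
0.9 [310.60126732 225.75094821]
-0.0151, 0.0053, 0.0112, -0.0003, 0.0002, -0.0001, 1
-0.029, 0.0053, 0.0262, -0.0003, 0.0002, -0.0001, 1
-0.0418, 0.0054, 0.0423, -0.0003, 0.0002, -0.0001, 1
-0.0532, 0.0054, 0.0593, -0.0003, 0.0002, -0.0001, 1
-0.0632, 0.0054, 0.0772, -0.0003, 0.0002, -0.0001, 1
-0.0718, 0.0055, 0.0958, -0.0003, 0.0002, -0.0001, 1
-0.0805, 0.0055, 0.1126, -0.0003, 0.0002, -0.0001, 1
-0.0855, 0.0056, 0.1298, -0.0003, 0.0002, -0.0001, 1
-0.0884, 0.0056, 0.1423, -0.0003, 0.0002, -0.0001, 1
-0.0898, 0.0056, 0.1499, -0.0003, 0.0002, -0.0001, 1
```

>>> apply_moves(series=[-0.015,0.005,0.011,0,0,0,1,-0.029,0.005,0.026,0,0,0,1,-0.042,0.005,0.042,0,0,0,1,-0.053,0.005,0.059,0,0,0,1,-0.063,0.005,0.077,0,0,0,1,-0.072,0.005,0.096,0,0,0,1,-0.08,0.005,0.113,0,0,0,1,-0.085,0.005,0.128,0,0,0,1,-0.088,0.005,0.138,0,0,0,1,-0.09,0.005,0.144,0,0,0,1,-0.09,0.005,0.147,0,0,0,1,-0.09,0.005,0.147,0,0,0,1])

```text
time: 15.18
ee_pos: [0.4901, 0.0634, 0.0618]
tool_rot: [-0.0, 0.742, 0.67, -0.0]
wrist_force: [-0.3, -0.6, 0.3]
gripper_width: 0.001
finger_force: 0.0
```

Run:
```python
from h import *
st()
```

```text
t 15.18 press [-117.5   96.9   61.8] F [-0.3 -0.6  0.3] yaw 1.469 zax [-0. -0. -1.] w 0.0 j [ 0.17  0.46 -0.44  2.06  0.3   0.69 -0.57]
```

>>> apply_moves(series=[0,0,0.003,0,0,0,1,0,0,0.006,0,0,0,1,0,0,0.008,0,0,0,1,0,0,0.008,0,0,0,1])

```text
time: 15.52
ee_pos: [0.4906, 0.0635, 0.0609]
tool_rot: [0.001, 0.742, 0.67, -0.0]
wrist_force: [-6.0, -1.4, 17.9]
gripper_width: -0.002
finger_force: 9.3
```

Run:
```python
from h import *
st(); s=grab('scene','sc5.png')
```

```text
t 15.52 press [-117.    97.    60.9] F [-6.  -1.4 17.9] yaw 1.469 zax [ 0.001 -0.001 -1.   ] w -0.0 j [ 0.17  0.46 -0.44  2.06  0.3   0.69 -0.57]
```

>>> apply_moves(series=[0,0,-0.03,0,0,0,1,0,0,-0.1,0,0,0,1,0,0,-0.2,0,0,0,1,0,0,-0.3,0,0,0,1,-0.08,0,-0.36,0,0,0,1,-0.16,0,-0.36,0,0,0,1,-0.24,0,-0.36,0,0,0,1,-0.32,0,-0.36,0,0,0,1,-0.4,0,-0.36,0,0,0,1,-0.48,0,-0.36,0,0,0,1,-0.48,0,-0.36,0,0,0,1,-0.48,0,-0.36,0,0,0,1])

```text
time: 16.57
ee_pos: [0.4704, -0.1294, 0.2032]
tool_rot: [0.0, 0.744, 0.669, 0.0]
wrist_force: [-0.1, 0.6, 0.2]
gripper_width: 0.003
finger_force: 0.0
```

Run:
```python
from h import *
st(); d=grab('wrist'); s=grab('scene'); 
np.set_printoptions(precision=1,suppress=True)
X=W(-116,91.3,94);u,v=proj(s,X).round().astype(int);print('plate expected',(u,v),[Pm(pt(s,u+i,v,r=0)) for i in (-3,0,3)])
uw,vw=proj(d,X).round().astype(int);print('wrist',(uw,vw)); 
if 0<uw<640 and 0<vw<480: print([Pm(pt(d,uw,vw+j)) for j in (-6,0,6)])
drum()
b=cv2.resize(s['img'][165:295,225:365,::-1],(430,400),interpolation=cv2.INTER_CUBIC)
a=cv2.resize(d['img'][:,:,::-1],(370,278))
o=np.zeros((400,800,3),np.uint8);o[:,:430]=b;o[:278,430:]=a;cv2.imwrite('pics/fin.png',o)
```

```text
t 16.57 press [-117.2  -97.   203.2] F [-0.1  0.6  0.2] yaw 1.465 zax [ 0. -0. -1.] w 0.0 j [ 0.56  0.22 -0.41  1.96  0.11  0.98 -0.  ]
plate expected (np.int64(323), np.int64(237)) [array([-109.4,   95.1,   94.1]), array([-115.2,   91. ,   93.7]), array([-121.8,   88.2,   94.5])]
wrist (np.int64(325), np.int64(-74))
  return _methods._mean(a, axis=axis, dtype=dtype,
  ret = ret.dtype.type(ret / rcount)
Traceback (most recent call last):
  File "h.py", line 52, in drum
    r=least_squares(f,[np.median(P[:,1]),77,0],loss='soft_l1',f_scale=1);print('drum y,z,yaw',r.x.round(3),np.abs(r.fun).mean().round(2),len(P))
ValueError: Initial guess is outside of provided bounds
```

The plate measures 94 mm high at its expected closed position. One last picture before handing in.

Run:
```python
from h import *
s=load('scene')
cv2.imwrite('pics/fin.png',cv2.resize(s['img'][165:295,225:365,::-1],(640,594),interpolation=cv2.INTER_CUBIC))
```

```text
(no output)
```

View pics/fin.png

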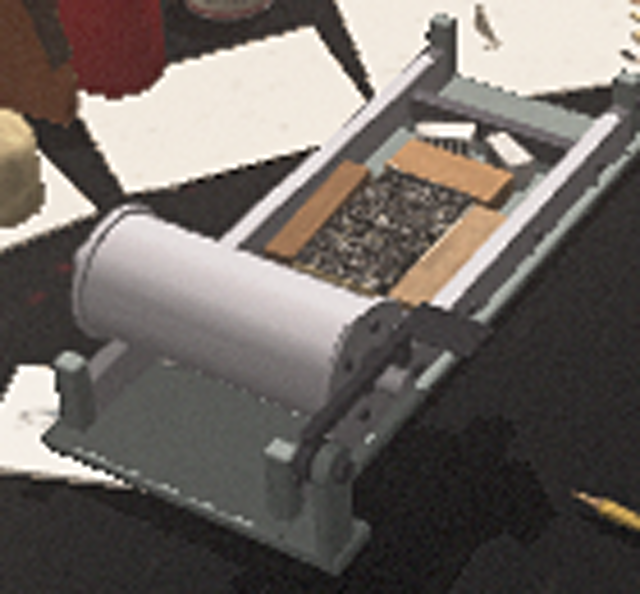

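The drum is home in the rest. The catch arm lies level over the stub at about (395,375), with the plate at (450,325), and the robot is clear of everything.

```bash
python3 -c "
from rig import robot
print(robot.hand_in())"
```

```text
the job is handed in; nothing more can be done
None
```

The cylinder was rolled into the rest in four fingertip strokes, the catch is fully down over its axle stub, and the job was handed in at about 17 s with the arm clear; no verdict came back.

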